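# Shift the bench adjuster's lever through its gate to the dumbbell setting

## Task

Set the bench's adjuster console to its dumbbell setting: with the outside of the fingers, push the ball-topped lever along the middle rail of the gate into the cross channel, sideways to the outer rail, and then fully home to the end of the slot marked by the dumbbell-shaped badge. Only push the lever: do not take it between the fingers or force it hard against the gate. Leave it standing there, and leave the loose things around the console where they lie.

Things in the scene. Friction and masses are not known exactly. Their poses are not given: they have to be found in the camera images.
- console: Fixed adjuster console on the rubber mat: black box 170 (its x) x 140 (its y) x 118 mm tall, aluminium gate plate on top. Origin: centre of its underside; x points away from the robot when unturned, y to its left, z up; it may be turned by some 20 degrees either way.
- gate (a point): Centre of the gate, on the plate's top. Slots: three rails along console x at y = -36, 0, +36 mm, 20 mm wide, open to x = +-37 mm (the shaft's centre stops at +-30), joined by one cross channel along y at x = 0, 20 mm wide. So four outer slots: the near and far ends of the two outer rails. The middle rail is idle: the lever starts anywhere along it. Axes as the console's.
- pivot (a point): Point about which the lever tilts: on the console's axis, 30 mm above its underside. Knob centre from here, in console axes: 170 mm x (sin L, sin C cos L, cos C cos L), with L = joint lever, C = joint cross: 200 mm above the console's underside when upright, about 180 mm in an outer slot.
- lever (a joint): Tilt of the lever along console x, rad: 0 in the cross channel, positive towards console +x. In an outer slot the gate stops it at about +-0.31 to 0.32 (fully home), in the middle rail at about +-0.34. The shaft can go sideways only while this is within about +-0.035; otherwise the gate blocks it.
- cross (a joint): Tilt of the lever sideways, rad: 0 in the middle rail, positive towards console +y (left), about +-0.40 in the outer rails, where the gate stops it at about +-0.43.
- knob (a point): Centre of the lever's grey ball knob, 34 mm in diameter, on a round steel shaft 14 mm in diameter; upright it stands 82 mm above the gate plate. The point's axes are the lever's own, z along the shaft. The joints are stiff: moving the lever takes about 2.5 N at the knob, and it stays where it is left.
- badge_dumbbell: The badge to find: flat dark steel dumbbell outline, 44 mm long along console y: 7 mm bar, a 12 x 28 mm block on either end, 3 mm thick. Origin: centre of its underside, on the gate plate. The four badges lie just beyond the ends of the outer slots, at console x = +-62, y = +-44 mm; which lies where changes. A lever home in a slot has its knob above that slot's badge.
- badge_disc: Steel badge: plain round disc, 28 mm across, dark, 3 mm thick, beside one of the other outer slots. Origin: centre of its underside.
- badge_square: Steel badge: plain square, 26 x 26 mm, dark, 3 mm thick, beside one of the other outer slots. Origin: centre of its underside.
- badge_bar: Steel badge: one narrow straight bar, 30 x 8 mm, long along console x, dark, 3 mm thick, beside one of the other outer slots. Origin: centre of its underside.
- dumbbell_a: Bystander: chrome mini dumbbell 120 mm long along its y, heads 46 mm across, loose in the grey tray. Origin: centre of its underside.
- dumbbell_b: Bystander: like the other one, loose on the mat beside the console's left side. Origin: centre of its underside.
- grip_ring: Bystander: white silicone grip ring, 70 mm across, 18 mm thick, lying in the tray. Origin: centre of its underside.
- carabiner: Bystander: aluminium carabiner about 70 x 44 mm, 8 mm thick, lying on the mat beside the console's right side. Origin: on its underside near its centre.
- tumbler: Bystander: empty glass tumbler 72 mm across, 100 mm tall, on the mat. Origin: centre of its underside.
- shaker: Bystander: white shaker bottle 72 mm across, 190 mm tall, on the mat. Origin: centre of its underside.

How it is judged:
On the way:
1. the lever has come through the cross channel to an outer rail ((value of joint cross above 0.3 rad or value of joint cross below -0.3 rad) and value of joint lever between -0.12 and 0.12 rad), for 0.02 s.
At the end, for the whole second after the job is handed in: The lever is home in the outer slot that has the dumbbell-shaped badge: tilted at least 0.275 rad towards the slot's end (within about 3 mm of the stop at the gate), in the outer rail (sideways tilt beyond 0.34 rad), its knob within 35 mm of the badge seen from above, and at rest ((value of joint lever above 0.275 rad or value of joint lever below -0.275 rad) and (value of joint cross above 0.34 rad or value of joint cross below -0.34 rad) and horizontal distance between knob and badge_dumbbell below 0.035 m and velocity of joint lever between -0.05 and 0.05 rad/s); the robot touches nothing.
It fails at once if the lever is taken between the fingers (the grasp point lies inside the knob or the shaft) ((x of the grasp point in the frame of knob between -0.013 and 0.013 m and y of the grasp point in the frame of knob between -0.013 and 0.013 m and z of the grasp point in the frame of knob between -0.015 and 0.013 m) or (x of the grasp point in the frame of knob between -0.0065 and 0.0065 m and y of the grasp point in the frame of knob between -0.0065 and 0.0065 m and z of the grasp point in the frame of knob between -0.09 and -0.015 m)).
It fails at once if the fingers press on the lever or console with more than 60 N (contact force between the fingers and console above 60 N).
It fails at once if a loose thing around the console (dumbbells, ring, carabiner, tumbler, shaker) is moved more than 30 mm or lifted (distance of any of dumbbell_a, dumbbell_b, grip_ring, carabiner, tumbler, shaker from where it was at the start of the episode above 0.03 m).
It also fails if it takes over 67 s, if anything falls off the work surface, if the arm or the gripper's body presses on something with over 40 N, if the wrist force passes 120 N, or if a joint passes its speed limit or range.

## Robot

A 6-joint arm with a two-finger parallel gripper is mounted at the origin on the work surface. World frame = base frame: x ahead of the robot, y to its left, z up, the work surface at z = 0. Lengths are in m, angles in rad, forces in N, time in s.
With the tool pointing down it reaches from about 0.425 to 1.125 m from the base axis. Payload 14.9 kg.
Tool frame: the origin (TCP) lies midway between the tips of the shut fingers; the grasp point (between the pads) lies 19 mm behind it; z points along the fingers, y is the line along which they close (so a half turn about z gives the same grasp; the last joint's range is limited). The gripper opens to 91 mm and grips with 3 to 60 N. Pads are 32 mm wide; open, the fingers measure 118 mm over their backs; the gripper's body (76 mm by 178 mm) begins 60 mm behind the grasp point.
Start: joints at [-1.261, 0.379, 1.734, -0, 1.028, -0.033], TCP at [0.235, -0.659, 0.214] pointing down, gripper open.
Joint ranges: [-2.77, 2.77], [-0.74, 2.19], [0, 2.66], [-1.06, 4.2], [0.31, 2.87], [-3.08, 3.08]. Speed limits (rad/s): [1.89, 1.89, 2.39, 3.14, 3.14, 3.14].

## Interface

Orientations are given as a unit quaternion [x, y, z, w].
In Python, from station import ctrl gives the robot as it stands. The module is installed in compiled form; this text tells all that it offers.
- The arm moves only by the tool apply_moves, never from a script. Its argument "series" is a list of rows, each an object with "dp": the shift along the tool's x, y, z in cm, a list of three; "turn": the turn about the tool's z in degrees. In form: [{"dp": [tx, ty, tz], "turn": turn}, ...]. A call has 1 to 12 rows; each row shifts and turns the commanded pose from where the row before left it, along the tool's axes as they then stand; what a row does not reach is not made up. A row lasts 1/8 s, in which the tool goes at most 62.5 mm and 10.7 degrees, less where a joint would pass 70% of its speed; a pose out of reach is approached as far as the arm can. A call is refused whole if a number of a shift passes 6.25 or a number of a turn 10.7, either way. A call with a gripper value outside its range is refused whole. "hand" is the finger opening in cm, from 0 to 9.12, set as the call begins (left out, the last holds). The fingers move at their own pace and stop on an object; "newtons" is the grip in N (left out, the last holds). Time passes only in rows, so rows that do not move let the fingers close. It gives the time, the measured TCP pose, the force, the opening and the grip force at its end, in the units of the state.
- ctrl.observe(): the state, without advancing time (a new reading comes with each control period).
- ctrl.grab_frame(name): name is "scene" or "top" or "wrist"; returns a dict with "pixels" (384x512x3 uint8, red, green, blue), "fx", "fy", "cx", "cy" (pixels), "rvec" (rotation vector, rad) and "tvec" (3), from world to camera coordinates, as OpenCV has them; the wrist camera has in their place "tool_from_camera" (4x4, takes a point from camera to tool coordinates, whose origin is the TCP and whose axes are the flange's). Camera axes: x right, y down, z forward; pixel columns grow to the right and rows downward; lengths in m; the calibration is good to about 2 mm. A picture is of the moment at which its call begins: read the wrist's pose just before it. There is no depth.
- ctrl.job_done(): hands the job in; it is judged then, once.
The state is a dict: "clock": time; "joints": joint angles; "dq": joint speeds; "tau": joint torques, N m; "tool_pos": TCP position; "tcp_rot": TCP orientation; "wrist_force": force on the tool from outside, world axes, zero at the start; "moment": the same for the moment, N m; "opening": finger opening in m; "grasp_force": force on a finger pad.
Only numpy, scipy, OpenCV 4.12 (cv2) and the standard library are available. Lean on these libraries where they do the work, as an engineer would, in place of code of your own. Each camera call takes 0.05 s, during which the arm holds its last target. There are 200 camera calls.

## Working session

There is one attempt and no reset: what is moved stays moved. The work goes in short steps, Python scripts to look and compute and a tool call to move; the robot and the scene stay as the last step left them, time stands still between calls to the robot, and variables do not carry over. Pictures are saved under pics/ and viewed, at most 10 in all, crops included, and the job is handed in when it is done.

Besides the shell and the picture viewer there is one more tool, called after "Emit:" as name(argument=value, ...) on one line, values as JSON. apply_moves: Moves the arm, as the interface text tells. Its arguments: {"type":"object","properties":{"series":{"type":"array"},"hand":{"type":"number"},"newtons":{"type":"number"}},"required":["series"]}

```bash
mkdir -p pics; python3 - <<'E'
from station import ctrl
import cv2,numpy as np,pickle
s=ctrl.observe();print(s['clock'],s['tool_pos'],s['tcp_rot'])
for n in("top","scene"):
    f=ctrl.grab_frame(n);pickle.dump(f,open(n+'0.pkl','wb'))
    cv2.imwrite(f'pics/{n}0.png',cv2.resize(f['pixels'][:,:,::-1],(800,600),interpolation=cv2.INTER_CUBIC))
    print(n,f['fx'],f['cx'],f['cy'],f['rvec'],f['tvec'])
E
```

```text
0.0 [ 0.23515858 -0.65889714  0.21328975] [ 9.85346331e-01  1.70564697e-01 -7.33050363e-05 -5.35877175e-04]
top 468.6442886444805 251.84441879957842 187.6166104156043 [ 2.12981876 -2.14753275  0.18461093] [-0.03965598  0.60265204  1.24200078]
scene 349.9309914518342 256.1520175578005 190.5550987200065 [ 0.81145949  2.74508553 -0.85032229] [ 0.49791533 -0.1409152   1.41152238]
```

View pics/top0.png

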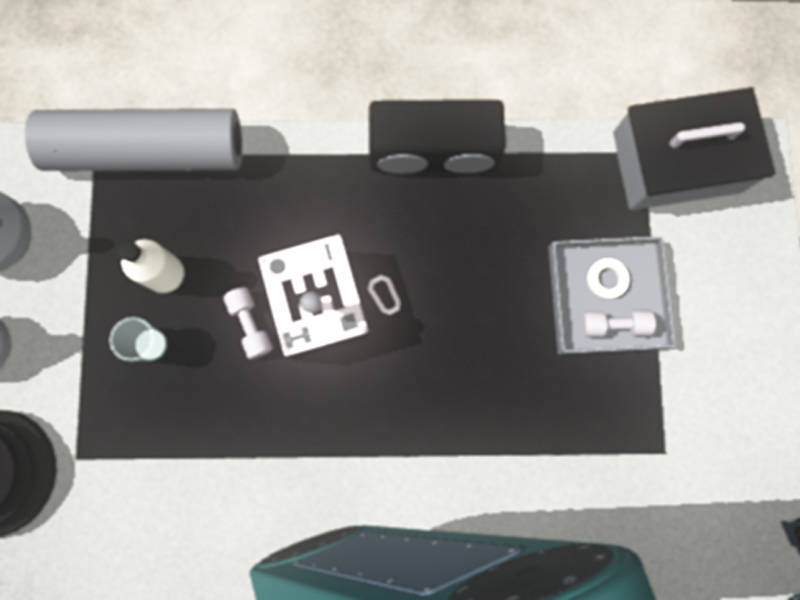

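View pics/scene0.png

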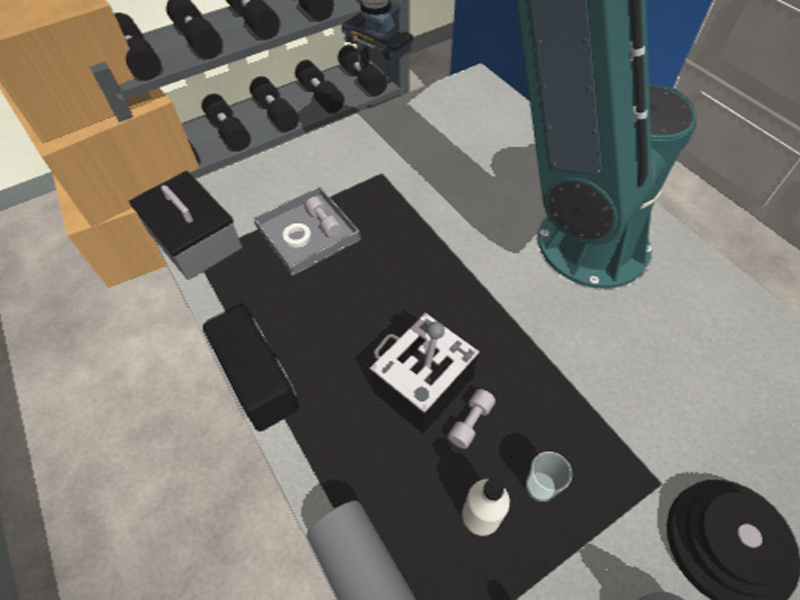

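Top view: the dumbbell badge is at about (297,337), the near-left slot. The disc is at (278,266), the bar at (329,249), the square at (348,320) and the knob at (311,301). The loose dumbbell lies left of the console and the carabiner right of it.

```bash
cat > h.py <<'E'
import numpy as np,cv2,pickle
from scipy.optimize import least_squares
from scipy.spatial.transform import Rotation as R
def proj(f,P):
    K=np.array([[f['fx'],0,f['cx']],[0,f['fy'],f['cy']],[0,0,1]])
    return cv2.projectPoints(np.float64(P).reshape(-1,3),np.float64(f['rvec']),np.float64(f['tvec']),K,None)[0][:,0]
def con(p,P):
    c,s=np.cos(p[2]),np.sin(p[2]);P=np.atleast_2d(P)
    return np.c_[p[0]+c*P[:,0]-s*P[:,1],p[1]+s*P[:,0]+c*P[:,1],P[:,2]+p[3] if len(p)>3 else P[:,2]]
def knob(L,C): return [.17*np.sin(L),.17*np.sin(C)*np.cos(L),.03+.17*np.cos(C)*np.cos(L)]
E
python3 - <<'E'
from h import *
f=pickle.load(open('top0.pkl','rb'));g=pickle.load(open('scene0.pkl','rb'))
B=np.array([[-62,44,120],[62,44,120],[62,-44,120],[-62,-44,120]])/1e3
uv=np.array([[297,337],[278,266],[329,249],[348,320]])*.64
uv2=np.array([[463,350],[421,395],[387,368]])*.64; B2=B[:3]
def r(q):
    p=q[:4]
    return np.r_[(proj(f,con(p,B))-uv).ravel(),(proj(g,con(p,B2))-uv2).ravel(),
     (proj(f,con(p,knob(q[4],0)))-np.array([311,300])*.64).ravel(),(proj(g,con(p,knob(q[4],0)))-np.array([433,328])*.64).ravel()]
o=least_squares(r,[.7,.1,.2,0,0]);print(o.x,np.degrees(o.x[2]));print(o.fun.round(1))
q=o.x
np.save('q.npy',q)
for L,C in((q[4],0),(0,0),(0,.4),(-.31,.4)):print(con(q[:4],knob(L,C)))
E
```

```text
[ 0.59197304  0.09078443  0.2866682   0.00211565 -0.15280233] 16.42487809940577
[ 0.  -0.7 -0.7 -0.4 -0.9  0.9  0.2  0.4 -1.6  0.1  0.2 -1.   0.  -0.8
  0.5  0.1  0.5  1.2]
[[0.56715356 0.08346795 0.20013488]]
[[0.59197304 0.09078443 0.20211565]]
[[0.57325415 0.15428397 0.18869601]]
[[0.52440278 0.13659335 0.18123239]]
```

Emit:
apply_moves(series=[{"dp": [0,0,-5],"turn": 3.3},{"dp": [0,0,-4],"turn": 0},{"dp": [0,0,0],"turn": 0},{"dp": [0,0,0],"turn": 0}], hand=0)

```text
clock: 0.6
tool_pos: [0.2351, -0.6588, 0.3029]
tcp_rot: [0.99, 0.142, -0.0, -0.001]
wrist_force: [-0.5, 0.3, -0.3]
opening: 0.0541
grasp_force: 0.0
```

```bash
cat >> h.py <<'E'
def togo(T,s):  # target world -> tool cm
    return (R.from_quat(s['tcp_rot']).inv().apply(np.array(T)-s['tool_pos'])*100).round(2)
def cpos(s):  # TCP in console frame, mm
    q=np.load('q.npy');d=np.array(s['tool_pos'])-[q[0],q[1],q[3]];c,n=np.cos(q[2]),np.sin(q[2])
    yaw=np.degrees(R.from_quat(s['tcp_rot']).as_matrix()[:2,0]@np.array([[c,-n],[n,c]]))
    return (np.array([c*d[0]+n*d[1],-n*d[0]+c*d[1],d[2]])*1e3).round(1),yaw.round(1)
E
python3 - <<'E'
from h import *
from station import ctrl
s=ctrl.observe();q=np.load('q.npy');print(s['tool_pos'],s['opening'],cpos(s))
print(togo([.55,-.35,.3],s),togo(con(q[:4],[-.09,0,.298])[0],s))
E
```

```text
[ 0.23512454 -0.65881697  0.3029453 ] 0.054133805783972026 (array([-554.2, -618.1,  300.8]), array([57.3, -0.1]))
[ 38.91 -20.77   0.32] [ 46.34 -61.88   0.35]
```

Emit:
apply_moves(series=[{"dp": [3.2,-1.7,0],"turn": 0},{"dp": [3.2,-1.7,0],"turn": 0},{"dp": [3.2,-1.7,0],"turn": 0},{"dp": [3.2,-1.7,0],"turn": 0},{"dp": [3.2,-1.7,0],"turn": 0},{"dp": [3.2,-1.7,0],"turn": 0},{"dp": [3.2,-1.7,0],"turn": 0},{"dp": [3.2,-1.7,0],"turn": 0},{"dp": [3.2,-1.7,0],"turn": 0},{"dp": [3.2,-1.7,0],"turn": 0},{"dp": [3.2,-1.7,0],"turn": 0},{"dp": [3.2,-1.7,0],"turn": 0}])

```text
clock: 2.1
tool_pos: [0.5465, -0.3541, 0.3021]
tcp_rot: [0.99, 0.142, -0.001, -0.001]
wrist_force: [0.2, 0.6, 0.2]
opening: 0.0004
grasp_force: 0.0
```

Emit:
apply_moves(series=[{"dp": [0.8,-4.1,0],"turn": 0},{"dp": [0.8,-4.1,0],"turn": 0},{"dp": [0.8,-4.1,0],"turn": 0},{"dp": [0.8,-4.1,0],"turn": 0},{"dp": [0.8,-4.1,0],"turn": 0},{"dp": [0.8,-4.1,0],"turn": 0},{"dp": [0.8,-4.1,0],"turn": 0},{"dp": [0.8,-4.1,0],"turn": 0},{"dp": [0.8,-4.1,0],"turn": 0},{"dp": [0.8,-4.1,0],"turn": 0},{"dp": [0,0,0],"turn": 0},{"dp": [0,0,0],"turn": 0}])

```text
clock: 3.6
tool_pos: [0.5074, 0.0602, 0.303]
tcp_rot: [0.99, 0.142, -0.001, 0.0]
wrist_force: [0.4, 0.0, -0.5]
opening: 0.0005
grasp_force: 0.0
```

```bash
python3 - <<'E'
from h import *
from station import ctrl
s=ctrl.observe();q=np.load('q.npy');print(s['tool_pos'],s['opening'],cpos(s))
print(togo(con(q[:4],[-.09,0,.298])[0],s))
f=ctrl.grab_frame('wrist');pickle.dump((s,f),open('w1.pkl','wb'))
im=cv2.resize(f['pixels'][:,:,::-1],(800,600),interpolation=cv2.INTER_CUBIC).copy()
T=np.array(f['tool_from_camera']);Rt=R.from_quat(s['tcp_rot'])
def wp(P):
    t=Rt.inv().apply(P-np.array(s['tool_pos']));c=(t-T[:3,3])@T[:3,:3]
    return np.c_[f['fx']*c[:,0]/c[:,2]+f['cx'],f['fy']*c[:,1]/c[:,2]+f['cy']]/.64
for p in [[-.062,.044,.121],[.062,.044,.121],[.062,-.044,.121],[-.062,-.044,.121],knob(q[4],0)]:
    u=wp(con(q[:4],p))[0];print(u.round());cv2.drawMarker(im,tuple(int(v) for v in u),(0,0,255),0,14,1)
cv2.imwrite('pics/w1.png',im)
E
```

```text
[0.50738018 0.0601523  0.30296569] 0.0004575934542359419 (array([-89.8,  -5.5, 300.9]), array([57.3, -0.1]))
[-0.02 -0.55  0.29]
[336. 239.]
[329.  55.]
[459.  55.]
[454. 239.]
[393. 194.]
```

View pics/w1.png

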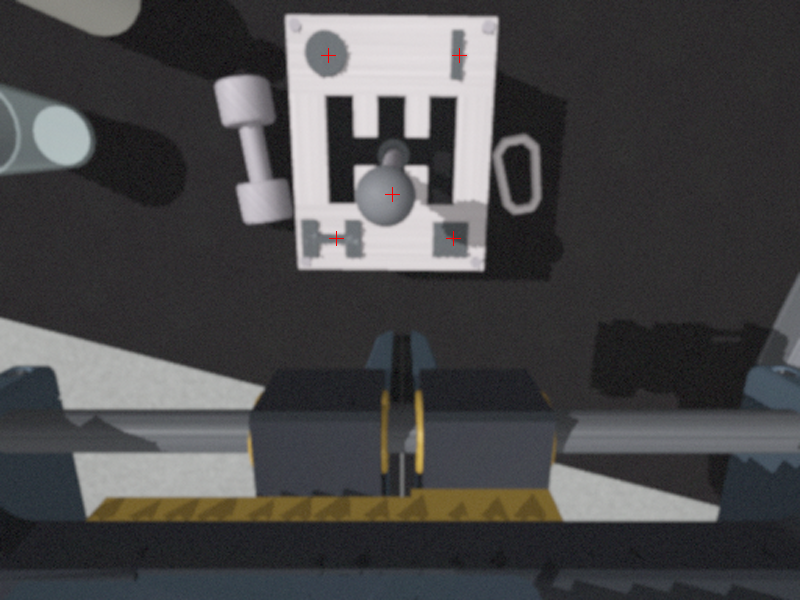

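Wrist view confirms it: dumbbell badge near-left at (332,238) and knob at (385,195), with the fit about 2 mm too far right. Now descending on the near side and pushing.

Emit:
apply_moves(series=[{"dp": [0,-0.7,3.3],"turn": 0},{"dp": [0,0,3.3],"turn": 0},{"dp": [0,0,3.3],"turn": 0},{"dp": [0,0,3.3],"turn": 0},{"dp": [0,0,0],"turn": 0},{"dp": [1,0,0],"turn": 0},{"dp": [1,0,0],"turn": 0},{"dp": [0,0,0],"turn": 0}])

```text
clock: 4.65
tool_pos: [0.5264, 0.073, 0.1729]
tcp_rot: [0.99, 0.142, 0.001, 0.0]
wrist_force: [0.1, 0.3, -0.4]
opening: 0.0005
grasp_force: 0.0
```

Emit:
apply_moves(series=[{"dp": [0.4,0,0],"turn": 0},{"dp": [0.4,0,0],"turn": 0},{"dp": [0.4,0,0],"turn": 0},{"dp": [0.4,0,0],"turn": 0},{"dp": [0.4,0,0],"turn": 0},{"dp": [0.4,0,0],"turn": 0},{"dp": [0.4,0,0],"turn": 0},{"dp": [0.3,0,0],"turn": 0},{"dp": [0,0,0],"turn": 0},{"dp": [0,0,0],"turn": 0}])

```text
clock: 5.9
tool_pos: [0.5547, 0.0815, 0.1719]
tcp_rot: [0.99, 0.142, 0.0, 0.0]
wrist_force: [-1.6, -0.5, 1.8]
opening: 0.0005
grasp_force: 0.8
```

```bash
cat > look.py <<'E'
import sys
from h import *
from station import ctrl
s=ctrl.observe();q=np.load('q.npy');print(s['clock'],cpos(s),s['wrist_force'])
f=ctrl.grab_frame('wrist')
T=np.array(f['tool_from_camera']);Rt=R.from_quat(s['tcp_rot'])
im=f['pixels'][:,:,::-1].copy()
im=cv2.resize(im,(800,600),interpolation=cv2.INTER_CUBIC)
def wp(P):
    t=Rt.inv().apply(P-np.array(s['tool_pos']));c=(t-T[:3,3])@T[:3,:3]
    return (np.c_[f['fx']*c[:,0]/c[:,2]+f['cx'],f['fy']*c[:,1]/c[:,2]+f['cy']]/.64)[0]
L,C=map(float,sys.argv[2:4])
for p in [[-.062,.044,.121],[.062,.044,.121],[.062,-.044,.121],knob(L,C)]:
    u=wp(con(q[:4],p))
    cv2.drawMarker(im,tuple(int(v) for v in u),(0,0,255),0,14,1)
print(u,wp(con(q[:4],knob(L+.035,C))))
cv2.imwrite(sys.argv[1],im)
E
python3 - <<'E'
import numpy as np
q=np.load('q.npy');c,n=np.cos(q[2]),np.sin(q[2]);q[0]-=n*.002;q[1]+=c*.002;np.save('q.npy',q)
E
python3 look.py pics/w2.png -.035 0
```

```text
5.9 (array([-38.3,  -0.4, 169.8]), array([57.3, -0.1])) [-1.60722461 -0.46497678  1.81135357]
[401.94798001 317.26171057] [401.92590167 299.07705859]
```

View pics/w2.png

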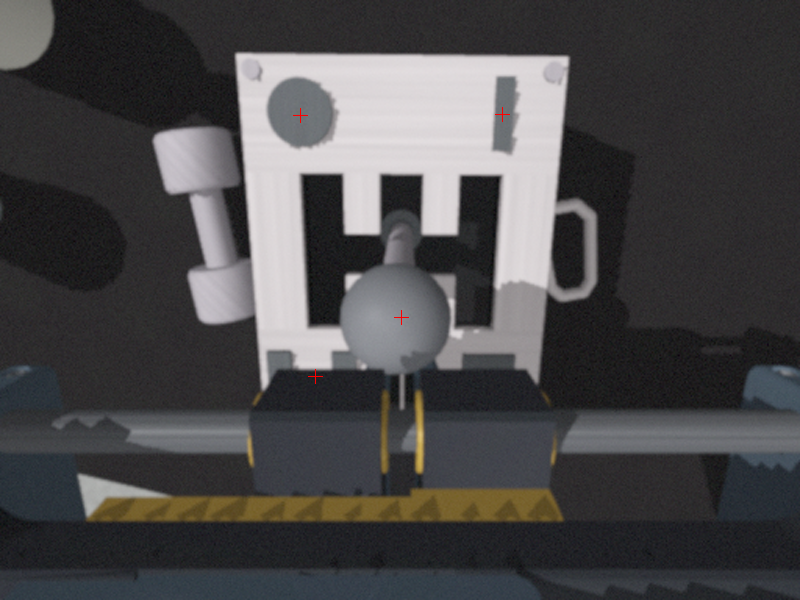

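Knob at (396,318) puts lever tilt at about -0.035. I need about 7 mm more, then I'll go round to its right side.

Emit:
apply_moves(series=[{"dp": [0.4,0,0],"turn": 0},{"dp": [0.3,0,0],"turn": 0},{"dp": [0,0,0],"turn": 0},{"dp": [0,0,0],"turn": 0},{"dp": [-1,0,0],"turn": 0},{"dp": [-1,0,-1.5],"turn": 0},{"dp": [0,0,-3],"turn": 0},{"dp": [0,0,-3],"turn": 0},{"dp": [0,2.2,0],"turn": 0},{"dp": [0,2.2,0],"turn": 0},{"dp": [0,0,0],"turn": 0}])

```text
clock: 7.32
tool_pos: [0.5546, 0.0347, 0.248]
tcp_rot: [0.99, 0.141, 0.001, 0.0]
wrist_force: [0.0, -0.2, 0.4]
opening: 0.0004
grasp_force: 0.0
```

```bash
python3 look.py pics/w3.png 0 0
```

```text
7.325 (array([-51.7, -45.2, 245.9]), array([57.3, -0.2])) [ 0.0010989  -0.237799    0.42938089]
[303.94498743 227.95054249] [303.22395289 214.79724007]
```

View pics/w3.png

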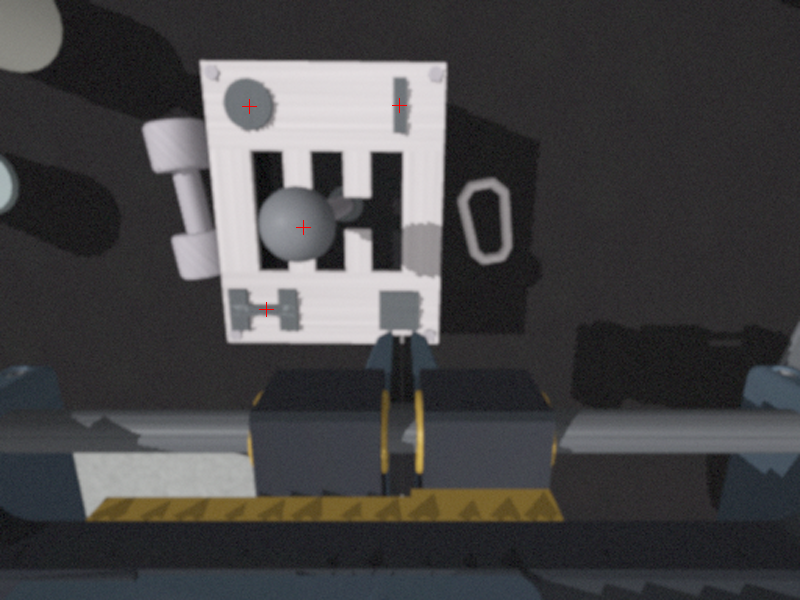

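Knob at (297,224), so tilt is about 0 and centred in the cross channel. Next, the sideways push.

Emit:
apply_moves(series=[{"dp": [2.6,0,0],"turn": 0},{"dp": [2.6,0,0],"turn": 0},{"dp": [0,0,2.6],"turn": 0},{"dp": [0,0,2.6],"turn": 0},{"dp": [0,0,2.6],"turn": 0},{"dp": [0,0,0],"turn": 0},{"dp": [0,-0.6,0],"turn": 0},{"dp": [0,-0.6,0],"turn": 0},{"dp": [0,-0.5,0],"turn": 0},{"dp": [0,-0.5,0],"turn": 0},{"dp": [0,-0.5,0],"turn": 0},{"dp": [0,-0.5,0],"turn": 0}])

```text
clock: 8.88
tool_pos: [0.5956, 0.0812, 0.1691]
tcp_rot: [0.99, 0.142, 0.0, 0.0]
wrist_force: [1.3, -1.0, 3.1]
opening: 0.0002
grasp_force: 1.2
```

Emit:
apply_moves(series=[{"dp": [0,-0.5,0],"turn": 0},{"dp": [0,-0.5,0],"turn": 0},{"dp": [0,-0.5,0],"turn": 0},{"dp": [0,-0.5,0],"turn": 0},{"dp": [0,-0.5,0],"turn": 0},{"dp": [0,-0.5,0],"turn": 0},{"dp": [0,0,0],"turn": 0}])

```text
clock: 9.75
tool_pos: [0.587, 0.1101, 0.1689]
tcp_rot: [0.99, 0.142, -0.0, -0.0]
wrist_force: [-0.3, -1.8, -0.3]
opening: 0.0005
grasp_force: 0.6
```

```bash
python3 look.py pics/w4.png 0 .2
```

```text
9.75 (array([  0.7,  18. , 166.8]), array([57.3, -0.1])) [-0.32005522 -1.76830321 -0.26290287]
[355.87880468 411.54363693] [355.48021843 395.19052294]
```

Emit:
apply_moves(series=[{"dp": [0,-0.5,0],"turn": 0},{"dp": [0,-0.4,0],"turn": 0},{"dp": [0,-0.4,0],"turn": 0},{"dp": [0,-0.4,0],"turn": 0},{"dp": [0,0,0],"turn": 0},{"dp": [0,0,0],"turn": 0}])

```text
clock: 10.55
tool_pos: [0.5824, 0.1262, 0.169]
tcp_rot: [0.99, 0.142, 0.0, -0.0]
wrist_force: [0.3, -0.2, 0.4]
opening: 0.0006
grasp_force: 0.3
```

```bash
python3 look.py pics/w5.png 0 .4; python3 - <<'E'
from station import ctrl
from h import *
q=np.load('q.npy')
for n in ('top',):
    f=ctrl.grab_frame(n);im=f['pixels'][:,:,::-1].copy()
    for C in(.4,):
        u=proj(f,con(q[:4],knob(0,C)))[0];print(u)
    x,y=map(int,u);im=cv2.resize(im[y-50:y+50,x-60:x+60],(720,600),interpolation=cv2.INTER_CUBIC)
    cv2.imwrite('pics/t5.png',im)
E
```

```text
10.55 (array([  0.8,  34.6, 166.9]), array([57.3, -0.1])) [ 0.34577827 -0.18799203  0.41067668]
[314.1144253  397.92102536] [313.40540406 382.42244095]
[170.38333158 190.86373726]
```

View pics/w5.png

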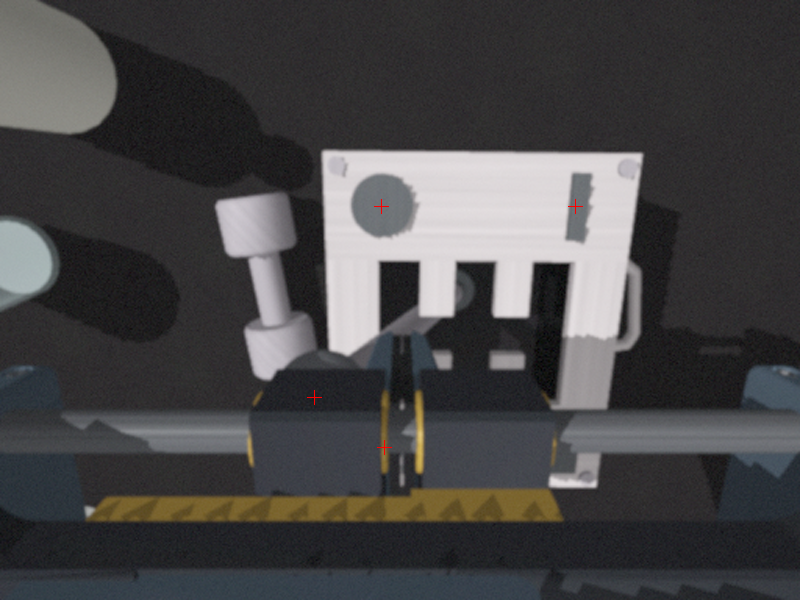

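The shaft leans into the left rail (knob hidden near (325,365)), with low force. A small extra nudge, then I'll go over to the far side.

Emit:
apply_moves(series=[{"dp": [0,-0.3,0],"turn": 0},{"dp": [0,0,0],"turn": 0},{"dp": [0,1.0,0],"turn": 0},{"dp": [0,0.5,-2.5],"turn": 0},{"dp": [0,0,-3],"turn": 0},{"dp": [0,0,-3],"turn": 0},{"dp": [2.6,0,0],"turn": 0},{"dp": [2.6,0,0],"turn": 0},{"dp": [0,-2.2,0],"turn": 0},{"dp": [0,-2.1,0],"turn": 0},{"dp": [0,0,0],"turn": 0}])

```text
clock: 12.02
tool_pos: [0.6225, 0.1718, 0.2539]
tcp_rot: [0.99, 0.143, -0.0, -0.0]
wrist_force: [0.2, -0.5, 0.7]
opening: 0.0005
grasp_force: 0.0
```

```bash
python3 look.py pics/w6.png 0 .4;  python3 - <<'E'
from station import ctrl
from h import *
q=np.load('q.npy')
f=ctrl.grab_frame('scene');im=f['pixels'][:,:,::-1].copy()
u=proj(f,con(q[:4],knob(0,.4)))[0];print(u)
x,y=map(int,u);im=cv2.resize(im[y-50:y+50,x-60:x+60],(720,600),interpolation=cv2.INTER_CUBIC)
cv2.imwrite('pics/s6.png',im)
E
```

```text
12.025 (array([ 52.2,  67.1, 251.8]), array([57.3,  0. ])) [ 0.19263072 -0.53212043  0.69135699]
[404.13553432 410.82676834] [404.22816604 401.08871987]
[290.23499068 232.1484058 ]
```

View pics/s6.png

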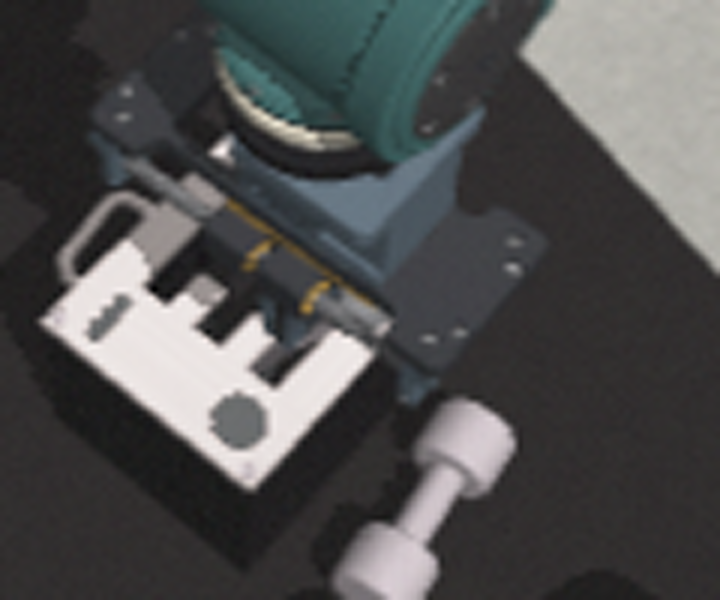

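Emit:
apply_moves(series=[{"dp": [0,0,2.9],"turn": 0},{"dp": [0,0,2.9],"turn": 0},{"dp": [0,0,2.9],"turn": 0},{"dp": [0,0,0],"turn": 0},{"dp": [-0.6,0,0],"turn": 0},{"dp": [-0.5,0,0],"turn": 0},{"dp": [-0.5,0,0],"turn": 0},{"dp": [-0.5,0,0],"turn": 0},{"dp": [-0.5,0,0],"turn": 0},{"dp": [-0.4,0,0],"turn": 0},{"dp": [0,0,0],"turn": 0}])

```text
clock: 13.5
tool_pos: [0.5945, 0.1619, 0.167]
tcp_rot: [0.99, 0.142, -0.0, 0.0]
wrist_force: [2.2, 0.5, 1.3]
opening: 0.0004
grasp_force: 0.9
```

Emit:
apply_moves(series=[{"dp": [-0.4,0,0],"turn": 0},{"dp": [-0.4,0,0],"turn": 0},{"dp": [0,0,0],"turn": 0}])

```text
clock: 13.88
tool_pos: [0.5867, 0.1597, 0.1668]
tcp_rot: [0.99, 0.142, -0.0, 0.0]
wrist_force: [1.3, -0.8, 1.2]
opening: 0.0004
grasp_force: 0.8
```

Emit:
apply_moves(series=[{"dp": [-0.5,0,0],"turn": 0},{"dp": [-0.5,0,0],"turn": 0},{"dp": [-0.5,0,0],"turn": 0},{"dp": [-0.5,0,0],"turn": 0},{"dp": [-0.5,0,0],"turn": 0},{"dp": [-0.3,0,0],"turn": 0},{"dp": [0,0,0],"turn": 0}])

```text
clock: 14.75
tool_pos: [0.56, 0.1519, 0.167]
tcp_rot: [0.99, 0.142, -0.0, -0.0]
wrist_force: [1.6, -0.1, -0.7]
opening: 0.0005
grasp_force: 0.7
```

Emit:
apply_moves(series=[{"dp": [-0.2,0,0],"turn": 0},{"dp": [-0.2,0,0],"turn": 0},{"dp": [-0.2,0,0],"turn": 0},{"dp": [0,0,0],"turn": 0}])

```text
clock: 15.25
tool_pos: [0.5559, 0.1505, 0.1673]
tcp_rot: [0.99, 0.142, 0.002, -0.0]
wrist_force: [13.1, 2.0, -8.7]
opening: 0.0003
grasp_force: 6.4
```

```bash
python3 look.py pics/w7.png -.31 .4
```

```text
15.25 (array([-17.7,  65.4, 165.1]), array([57.3, -0.1])) [13.09797337  1.9530112  -8.74436131]
[409.30428247 469.5734399 ] [407.6549471  459.03375453]
```

Force rose to 13 N at the expected place, so the lever is at the stop. Backing off and checking.

Emit:
apply_moves(series=[{"dp": [1.0,0,0],"turn": 0},{"dp": [1.0,0,-1],"turn": 0},{"dp": [0,0,-4],"turn": 0},{"dp": [0,0,-4],"turn": 0},{"dp": [0,4,-2],"turn": 0},{"dp": [0,5,0],"turn": 0},{"dp": [0,5,0],"turn": 0},{"dp": [-4,5,0],"turn": 0},{"dp": [-4,0,0],"turn": 0},{"dp": [-2,0,0],"turn": 0},{"dp": [0,0,0],"turn": 0},{"dp": [0,0,0],"turn": 0}])

```text
clock: 16.8
tool_pos: [0.5328, -0.0527, 0.2775]
tcp_rot: [0.99, 0.142, 0.0, 0.0]
wrist_force: [0.2, -1.0, 0.6]
opening: 0.0006
grasp_force: 0.0
```

```bash
python3 look.py pics/w8.png -.31 .4; python3 - <<'E'
from station import ctrl
from h import *
q=np.load('q.npy')
f=ctrl.grab_frame('top');im=f['pixels'][:,:,::-1].copy()
x0,y0=130,130
for p in (knob(-.31,.4),knob(-.25,.4),[-.062,.044,.121]):print(((proj(f,con(q[:4],p))[0]-[x0,y0])*6).round())
cv2.imwrite('pics/t8.png',cv2.resize(im[y0:y0+100,x0:x0+130],None,fx=6,fy=6,interpolation=cv2.INTER_CUBIC))
E
```

```text
16.8 (array([ -97.4, -122.9,  275.3]), array([57.3, -0. ])) [ 0.24970045 -1.00197689  0.58265035]
[ 73.92870644 228.8332502 ] [ 68.91959878 218.92412793]
[286. 486.]
[276. 463.]
[356. 511.]
```

View pics/w8.png

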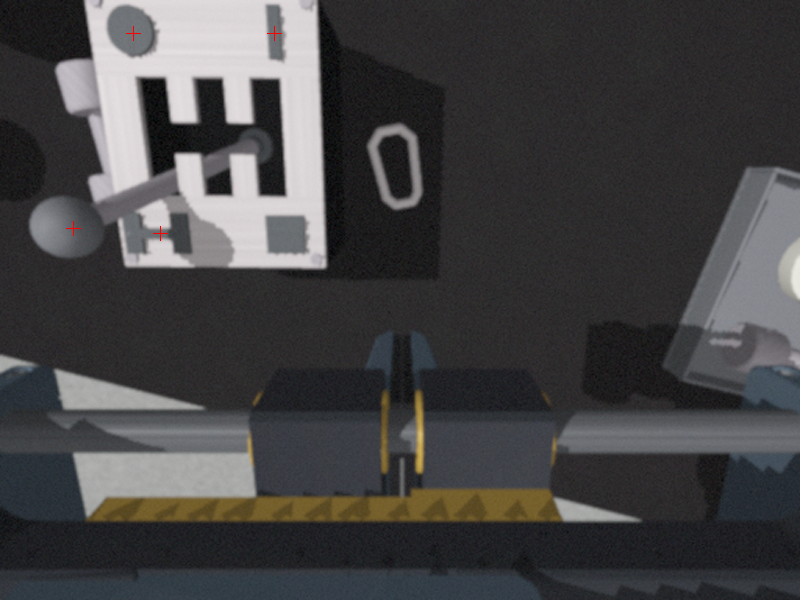

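View pics/t8.png

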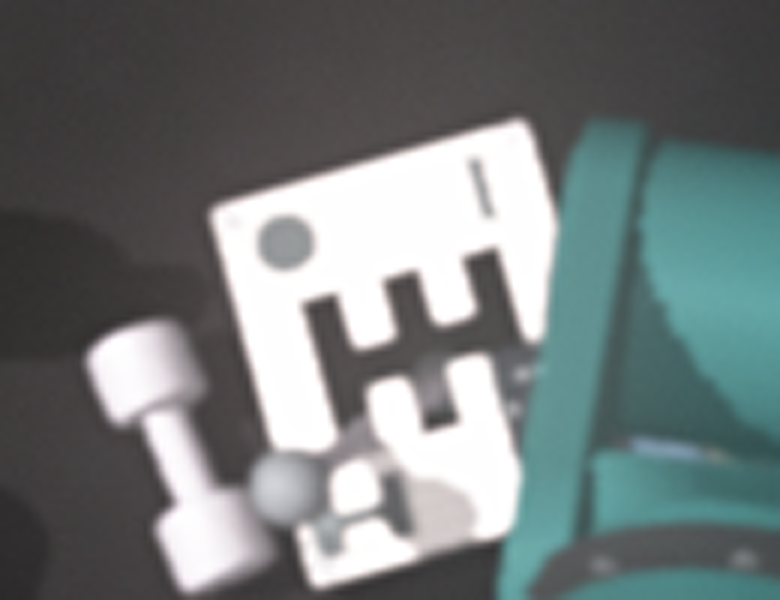

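The lever is home: the knob is at (287,488) in the top crop against (286,486) predicted for full home. The loose things are unmoved and the arm is clear.

```bash
python3 -c "
from station import ctrl
print(ctrl.job_done())"
```

```text
the job is handed in; nothing more can be done
None
```

The lever was pushed through the cross channel to the left rail and stands fully home in the near-left slot, the one with the dumbbell badge; the arm is clear, the loose things in view look unmoved, and the job is handed in, though no verdict came back.

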